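# Press a dowel into a plinth to the depth mark

## Task

On the small bench lever press, push the lever's wooden paddle down from above with the fingertips until the pointer on the ram stands level with the brass mark on the rule, so that the dowel in the plinth is pressed in to that depth and no deeper, and stay there a moment. Then ease the lever all the way back up, without letting it fly up, and take the hand away. Do not take hold of the lever, touch or lift the plinth under the ram, or disturb the other things on the bench.

Things in the scene. Friction and masses are not known exactly. Their poses are not given: they have to be found in the camera images.
- press: Grey bench lever press, bolted down. Origin: on the bench under the ram's axis, z up; its -x points from the ram to the lever's paddle, +x to the column. In this frame, mm: base plate x -85 to 145, y within 65, top at z 20; column at x 72 to 128, lever pivot at x 100, z 190; ram guide x, y within 25, z 111 to 157; rule on edge at x 0, y -45 to -75 (clamp to -87), z 62 to 156.
- lever: The press's lever. Origin: on its level pivot (axis along the press's y). At rest, against its top stop, it rises 0.20 rad from the pivot to the paddle; it turns down at most 0.30 rad from there and drives the ram 0.0995 m per rad. Steel bar 14 mm wide, then a flat-topped wooden paddle 110 x 40 x 18 mm, 195 to 305 mm from the pivot. Only to be pressed.
- paddle (a point): Middle of the paddle's top face, where to press: 265 mm from the pivot along the lever, 254 mm above the bench at rest. It sinks on an arc about the pivot, about 2.65 mm per 1 mm of ram travel. A return spring pushes back with about 3 N here at first, 6 N near full stroke, and driving the dowel takes about 5 N more; let go, it throws the lever up.
- ram (a joint): Travel of the ram down from its rest position, m: 0 at rest (lever fully up), at most 0.030. The ram is an upright steel rod of 18 mm diameter, its foot 94 mm above the bench at rest.
- pointer (a point): Tip of the black forked pointer, 2.4 mm thick, that rides on the ram and runs along both faces of the rule (divided every 3 mm, visible from the paddle's end and from behind). 109 mm above the bench at rest; its height falls by just the ram's travel.
- mark (a point): The mark: tip of the 2.4 mm thick brass nib on the brass clamp set on the rule's outer edge, facing the pointer tip. It stands 13 to 24 mm below the pointer's rest height, differently each time, and does not move. Pointer and mark are level when their heights are equal.
- plinth: Dark wooden plinth 60 x 60 x 35 mm (stepped top), loose in a shallow fence on the base plate under the ram. Origin: centre of its underside, 20 mm above the bench. To be left in place.
- dowel_top (a point): Top end of the 8 mm brass dowel that stands in the plinth on the ram's axis. It begins 3 to 7 mm under the ram's foot, is driven down by the ram and stays where it is left. The ram's foot is 15 mm lower than the pointer, so a dowel pressed to the mark ends 15 mm below the mark's height.
- plinth_done: Bystander: a finished plinth, 60 x 60 x 35 mm, dowel standing 18 mm proud, beside the paddle. Origin: centre of the underside.
- owl: Bystander: carved bone-white owl, 42 mm wide, 69 mm tall, beside the paddle. Origin: centre of the underside.
- dowel_tray: Bystander: small wooden tray with brass dowels, 100 x 70 x 18 mm, beside the base plate. Origin: centre of the underside.
- file_tube: Bystander: dark steel tube, 68 mm wide, 125 mm tall, with four wood-handled files reaching to about 260 mm and 45 mm out from the tube's axis. Origin: centre of the underside.
- hammer: Bystander: hammer lying down, 220 mm long.
- pliers: Bystander: pliers lying down, 140 mm long, 14 mm high.
- bead_box: Bystander: clear plastic box with a white lid, 82 x 62 x 62 mm. Origin: centre of the underside.
- brush: Bystander: brush lying down, 170 mm long.
There are look-alikes about, which are no part of the job. Leave any pink or red look-alike of the plinth alone.

How it is judged:
By the outcome, as a careful person would: the job done as asked, in the order asked, and still so for the second after the job is handed in, with the robot touching nothing.
It also fails if it takes over 38 s, if anything falls off the work surface, if the arm or the gripper's body presses on something with over 40 N, if the wrist force passes 120 N, or if a joint passes its speed limit or range.

## Robot

A 7-joint arm with a two-finger parallel gripper is mounted at the origin on the work surface. World frame = base frame: x ahead of the robot, y to its left, z up, the work surface at z = 0. Lengths are in mm, angles in rad, forces in N, time in s.
With the tool pointing down it reaches from about 400 to 875 mm from the base axis. Payload 4.4 kg.
Tool frame: the origin (TCP) lies at the very end of the fingers, on their centre line; the grasp point (between the pads) lies 19 mm behind it; z points along the fingers, x is the direction in which the jaws open and shut, and the axes are right-handed (so a half turn about z gives the same grasp; the last joint's range is limited). The gripper opens to 85 mm and grips with 20 to 120 N. Pads are 22 mm wide; open, the fingers measure 114 mm over their backs; the gripper's body (76 mm by 85 mm) begins 54 mm behind the grasp point. The pads swing forward as they close: fully open they stand 13 mm farther back than shut.
Start: joints at [-1.335, 0.628, 0.038, 1.517, -0.027, 0.996, -0.02], TCP at [193.181, 620.644, 231.313] pointing down, gripper open.
Joint ranges: [-3.06, 3.06], [-0.37, 2.12], [-1.25, 1.32], [0.18, 2.47], [-1.1, 4.24], [0.23, 1.98], [-2.94, 2.94]. Speed limits (rad/s): [2.57, 2.57, 3.14, 3.14, 3.14, 3.14, 3.14].

## Interface

Orientations are given as [roll, pitch, yaw] about the fixed x, y, z axes, in that order (R = Rz(yaw) Ry(pitch) Rx(roll)).
In Python, from cell import * gives the robot as it stands. The module is installed in compiled form; this text tells all that it offers.
- The arm moves only by the tool play_rows, never from a script. Its argument "targets" is a list of rows, each an object with "slide": the shift along the tool's x, y, z in mm, a list of three; "turn": the turn, a rotation vector about the tool's x, y, z in degrees, a list of three; "hand": the finger opening in mm, from 0 to 85.4. A call has 1 to 5 rows; each row shifts and turns the commanded pose from where the row before left it, along the tool's axes as they then stand; what a row does not reach is not made up. A row lasts 1/8 s, in which the tool goes at most 62.5 mm and 10.7 degrees, less where a joint would pass 70% of its speed; a pose out of reach is approached as far as the arm can. A call is refused whole if a number of a shift passes 62.5 or a number of a turn 10.7, either way. A call with a gripper value outside its range is refused whole. The fingers move at their own pace and stop on an object; the grip force is fixed at half the most. Time passes only in rows, so rows that do not move let the fingers close. It gives the time, the measured TCP pose, the force and the opening at its end, in the units of the state.
- read_state(): the state, without advancing time (a new reading comes with each control period).
- get_image(name): name is "side" or "top"; returns (picture, depth): 420x560x3 uint8, blue, green, red; 420x560 float32, mm along the optical axis (not along the pixel's ray), 0 where there is no reading.
- calibration(name): a dict with "K" (3x3 intrinsics, pixels), "R" (3x3) and "t" (3): a world point X has camera coordinates R X + t. Camera axes: x right, y down, z forward; pixel columns grow to the right and rows downward; lengths in mm; the calibration is good to about 2 mm. A picture is of the moment at which its call begins. calibration takes no time and is no camera call.
- finish_job(): hands the job in, once; it reports no verdict.
The state is a dict: "clock": time; "qpos": joint angles; "qd": joint speeds; "tau": joint torques, N m; "eef_pos": TCP position; "tool_rot": TCP orientation; "force": force on the tool from outside, world axes, zero at the start; "torque": the same for the moment, N m; "width": finger opening in mm.
Only numpy, scipy, OpenCV 4.12 (cv2) and the standard library are available. Lean on these libraries where they do the work, as an engineer would, in place of code of your own. Each camera call takes 0.05 s, during which the arm holds its last target.

## Working session

There is one attempt and no reset: what is moved stays moved. The work goes in short steps, Python scripts to look and compute and a tool call to move; the robot and the scene stay as the last step left them, time stands still between calls to the robot, and variables do not carry over. Pictures are saved under pics/ and viewed, and the job is handed in when it is done.

Besides the shell and the picture viewer there is one more tool, called after "Request:" by a JSON object that holds its "op" and its "data", one argument or row to a line. play_rows: Moves the arm, as the interface text tells. Its arguments: {"type":"object","properties":{"targets":{"type":"array"}},"required":["targets"]}

```bash
mkdir -p pics; ls
python3 - <<'E'
from cell import *
import cv2,numpy as np
s=read_state();print({k:np.round(v,3) for k,v in s.items()})
for n in("side","top"):
    p,d=get_image(n);cv2.imwrite(f"pics/{n}0.png",p);np.save(f"pics/{n}0.npy",d);c=calibration(n);print(n,c)
E
```

```text
pics
{'clock': np.float64(0.0), 'qpos': array([-1.335,  0.629,  0.038,  1.518, -0.027,  0.996, -0.02 ]), 'qd': array([-0.001, -0.   , -0.   , -0.   , -0.002,  0.001, -0.001]), 'tau': array([-1.0000e-03, -5.6341e+01,  1.2270e+00, -1.9344e+01,  1.1000e-02,
        1.1000e-02, -0.0000e+00]), 'eef_pos': array([192.999, 620.016, 230.392]), 'tool_rot': array([3.142e+00, 2.000e-03, 1.269e+00]), 'force': array([ 0.583, -0.275, -0.745]), 'torque': array([-0.014,  0.007,  0.009]), 'width': np.float64(85.102)}
side {'K': array([[513.10994281,   0.        , 291.0883128 ],
       [  0.        , 513.10994281, 217.54124261],
       [  0.        ,   0.        ,   1.        ]]), 'R': array([[ 0.81062467, -0.58551445,  0.00777621],
       [-0.34989186, -0.49497624, -0.79534534],
       [ 0.46953523,  0.64200572, -0.60610669]]), 't': array([-479.89785698,  341.36466515, 1135.41451634])}
top {'K': array([[453.72480027,   0.        , 281.18118501],
       [  0.        , 453.72480027, 204.95521298],
       [  0.        ,   0.        ,   1.        ]]), 'R': array([[ 0.02574825, -0.99963293,  0.00842827],
       [-0.99690825, -0.02630234, -0.07404139],
       [ 0.07423589, -0.00649578, -0.99721955]]), 't': array([ -42.96739088,  583.62816444, 1534.24163424])}
```

View pics/side0.png

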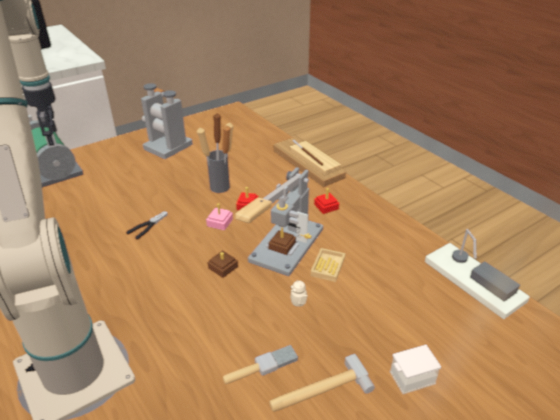

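View pics/top0.png

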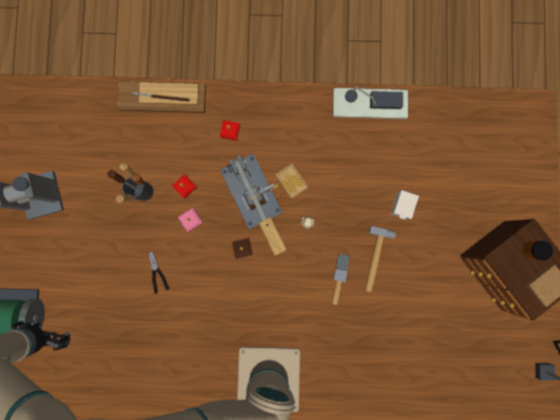

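Run:
```python
import cv2,numpy as np
a=cv2.imread("pics/side0.png")[160:280,220:350];b=cv2.imread("pics/top0.png")[140:270,200:330]
cv2.imwrite("pics/z_side0.png",cv2.resize(a,None,fx=6,fy=5.0*6/5*1,interpolation=cv2.INTER_CUBIC)[:600]) if 0 else cv2.imwrite("pics/z_side0.png",cv2.resize(a,None,fx=5,fy=5,interpolation=cv2.INTER_CUBIC))
cv2.imwrite("pics/z_top0.png",cv2.resize(b,None,fx=4.6,fy=4.6,interpolation=cv2.INTER_CUBIC))
```

```text
(no output)
```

View pics/z_side0.png

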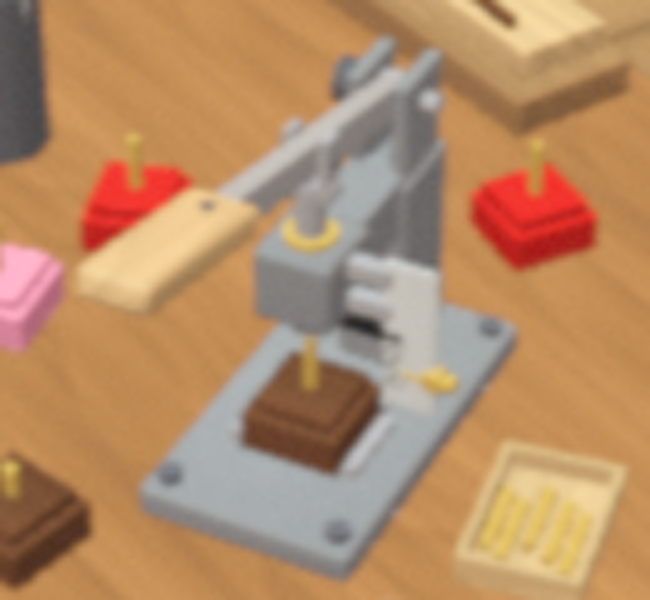

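View pics/z_top0.png

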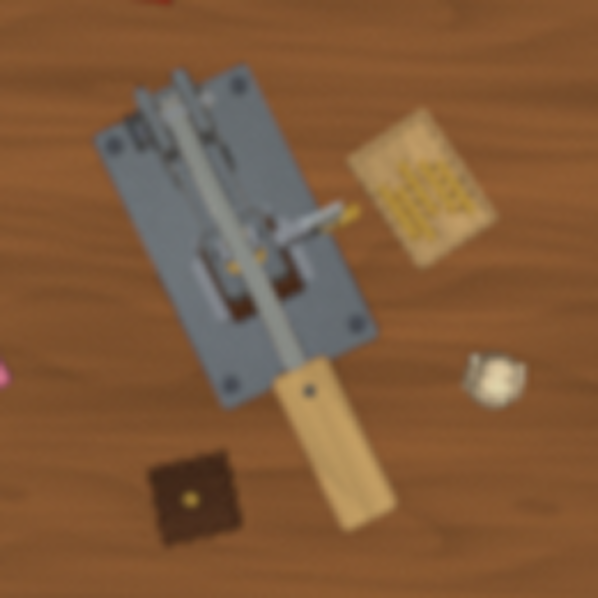

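```bash
cat > h.py <<'E'
import cv2,numpy as np
from cell import *
def ray(n,uv):
    c=calibration(n);R=c["R"];o=-R.T@c["t"]
    d=R.T@np.linalg.inv(c["K"])@np.array([uv[0],uv[1],1.0]);return o,d
def onz(n,uv,z):
    o,d=ray(n,uv);return o+d*(z-o[2])/d[2]
def proj(n,X):
    c=calibration(n);p=c["K"]@(c["R"]@np.asarray(X,float)+c["t"]);return p[:2]/p[2]
E
python3 - <<'E'
from h import *
p=cv2.imread("pics/top0.png");hsv=cv2.cvtColor(p,cv2.COLOR_BGR2HSV)
m=(hsv[...,1]<75)&(hsv[...,2]<190)
m=m.astype(np.uint8);w=np.zeros_like(m);w[145:240,212:288]=m[145:240,212:288]
w=cv2.morphologyEx(w,cv2.MORPH_CLOSE,np.ones((3,3)))
cs,_=cv2.findContours(w,cv2.RETR_EXTERNAL,cv2.CHAIN_APPROX_NONE);c=max(cs,key=cv2.contourArea)
v=cv2.cvtColor(w*255,cv2.COLOR_GRAY2BGR)[140:270,200:330];cv2.imwrite("pics/m0.png",cv2.resize(v,None,fx=4,fy=4))
# side edges fit: bbox
P=np.array([onz("top",q[0]+0.0,20)[:2] for q in c],np.float32)
r=cv2.minAreaRect(P);print(r);print(cv2.boxPoints(r))
# bolts
cs2=[(97,137),(243,65),(378,335),(228,408)]
for q in cs2: print(onz("top",np.array(q)/4.6+[200,140],20))
for q in [(113,147),(238,86),(357,323),(231,384)]: print("bolt",onz("top",(np.array(q)+.5)/4.6-.5+[200,140],22))
# paddle
m=((hsv[...,0]>12)&(hsv[...,0]<28)&(hsv[...,1]>70)&(hsv[...,2]>140)).astype(np.uint8);w=np.zeros_like(m);w[215:257,255:290]=m[215:257,255:290]
cs,_=cv2.findContours(w,cv2.RETR_EXTERNAL,cv2.CHAIN_APPROX_NONE);c=max(cs,key=cv2.contourArea)
print("pad",cv2.minAreaRect(c),c.shape,cv2.boxPoints(cv2.minAreaRect(c)))
M=cv2.moments(c);uv=M["m10"]/M["m00"],M["m01"]/M["m00"];print(uv,onz("top",uv,251))
E
```

```text
((641.5614624023438, 75.65290832519531), (245.890380859375, 143.69656372070312), 27.60536766052246)
[[499.31937   82.35176 ]
 [565.9053   -44.986404]
 [783.8036    68.954056]
 [717.21765  196.29222 ]]
[700.84012115 182.61061923  20.        ]
[758.40142129  74.87878596  20.        ]
[557.718817   -31.85448398  20.        ]
[500.48751037  78.18774299  20.        ]
bolt [694.64018153 171.51584799  22.        ]
bolt [743.32032278  79.41781743  22.        ]
bolt [567.44929904 -14.59600497  22.        ]
bolt [519.60442854  77.76538953  22.        ]
pad ((272.4000244140625, 236.300048828125), (36.671512603759766, 13.86362075805664), 63.43495178222656) (85, 1, 2) [[258.      223.00006]
 [270.40002 216.80005]
 [286.80005 249.60004]
 [274.40002 255.80005]]
(272.4814012278801, 236.46840014445647) [474.9740905   -3.32842815 251.        ]
```

View pics/m0.png

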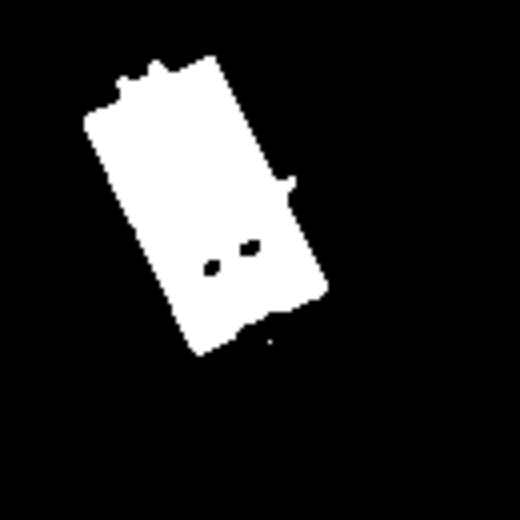

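```bash
cat >> h.py <<'E'
from scipy.optimize import least_squares
def Pw(pose,x,y,z):
    X,Y,a=pose;return np.array([X+np.cos(a)*x-np.sin(a)*y,Y+np.sin(a)*x+np.cos(a)*y,z])
def loc(pose,W):
    X,Y,a=pose;dx,dy=W[0]-X,W[1]-Y;return np.array([np.cos(a)*dx+np.sin(a)*dy,-np.sin(a)*dx+np.cos(a)*dy,W[2]])
E
python3 - <<'E'
from h import *
p=cv2.imread("pics/top0.png").astype(float)
# edge detection: sample across the base-plate long edges at z=20 with rough pose, find wood/grey transition by saturation-like (R-B)
pose=[630-30*np.cos(.485),77-30*np.sin(.485),.485]
f=(p[...,2]-p[...,0]).astype(np.float32)
f=cv2.GaussianBlur(f,(0,0),0.7)
for it in range(4):
    res=[]
    def scan(x0,y0,nx,ny,lab):
        ss=np.arange(-12,12.1,.5)
        uv=np.array([proj("top",Pw(pose,x0+s*nx,y0+s*ny,20)) for s in ss],np.float32)
        v=cv2.remap(f,uv[:,0].reshape(1,-1),uv[:,1].reshape(1,-1),cv2.INTER_LINEAR)[0]
        g=np.gradient(v);i=g.argmax()
        if g[i]<2 or i<2 or i>len(ss)-3:return
        w=np.clip(g,0,None);sel=slice(max(0,i-6),i+7);res.append((lab,x0,y0,(ss[sel]*w[sel]).sum()/w[sel].sum()))
    for x in range(-75,140,8):
        scan(x,65,0,1,'L')
        if not(-15<x<25): scan(x,-65,0,-1,'R')
    for y in range(-55,56,6):
        if abs(y)>25 or 1: scan(-85,y,-1,0,'F') if abs(y)>26 else None
        if y<-25: scan(145,y,1,0,'B')
    A=[];b=[]
    for lab,x,y,s in res:
        # local offset dX,dY,da
        if lab in'LR':
            n=1 if lab=='L' else -1; A.append([0,1,x]);b.append(s*n)
        else:
            n=-1 if lab=='F' else 1; A.append([1,0,-y]);b.append(s*n)
    A=np.array(A);b=np.array(b)
    r=least_squares(lambda q:A@q-b,np.zeros(3),loss='soft_l1',f_scale=1).x
    for l in 'LRFB': 
        e=[t[3] for t in res if t[0]==l]; print(l,len(e),np.round(np.median(e),2) if e else '',end=' ')
    c,s_=np.cos(pose[2]),np.sin(pose[2])
    pose=[pose[0]+c*r[0]-s_*r[1],pose[1]+s_*r[0]+c*r[1],pose[2]+r[2]];print(np.round(pose,3))
print("paddle centre local",loc(pose,onz("top",(272.48,236.47),251)),"expect -142.7,0")
for n in("side","top"):
    im=cv2.imread(f"pics/{n}0.png");x0,y0=(220,160) if n=="side" else (200,140)
    z=cv2.resize(im[y0:y0+120,x0:x0+130],None,fx=5,fy=5,interpolation=cv2.INTER_CUBIC)
    for q in [(-85,65,20),(-85,-65,20),(145,-65,20),(145,65,20),(-157.4,0,254),(0,-45,62),(0,-75,62),(0,-45,156),(0,-75,156),(0,0,94),(0,-45,109)]:
        u=(proj(n,Pw(pose,*q))-[x0,y0]+.5)*5-.5; cv2.drawMarker(z,tuple(int(round(k)) for k in u),(255,0,255),cv2.MARKER_CROSS,9,1)
    cv2.imwrite(f"pics/ov_{n}0.png",z)
E
```

```text
Traceback (most recent call last):
  File "h.py", line 9, in proj
    c=calibration(n);p=c["K"]@(c["R"]@np.asarray(X,float)+c["t"]);return p[:2]/p[2]
ValueError: time passes only in moves, steps and waits
```

```bash
sed -i 's/calibration(n)/cal(n)/' h.py
cat > hh.py <<'E'
import functools
@functools.lru_cache(None)
def cal(n):
    return calibration(n)
E
cat h.py hh.py > h2.py && mv h2.py h.py
cat > fit.py <<'E'
from h import *
import sys
p=cv2.imread("pics/top0.png").astype(float)
pose=[630-30*np.cos(.485),77-30*np.sin(.485),.485]
f=(p[...,2]-p[...,0]).astype(np.float32)
f=cv2.GaussianBlur(f,(0,0),0.7)
for it in range(4):
    res=[]
    def scan(x0,y0,nx,ny,lab):
        ss=np.arange(-12,12.1,.5)
        uv=np.array([proj("top",Pw(pose,x0+s*nx,y0+s*ny,20)) for s in ss],np.float32)
        v=cv2.remap(f,uv[:,0].reshape(1,-1),uv[:,1].reshape(1,-1),cv2.INTER_LINEAR)[0]
        g=np.gradient(v);i=g.argmax()
        if g[i]<2 or i<2 or i>len(ss)-3:return
        w=np.clip(g,0,None);sel=slice(max(0,i-6),i+7);res.append((lab,x0,y0,(ss[sel]*w[sel]).sum()/w[sel].sum()))
    for x in range(-75,140,8):
        scan(x,65,0,1,'L')
        if not(-15<x<25): scan(x,-65,0,-1,'R')
    for y in range(-55,56,6):
        if abs(y)>26: scan(-85,y,-1,0,'F')
        if y<-25: scan(145,y,1,0,'B')
    A=[];b=[]
    for lab,x,y,s in res:
        if lab in'LR':
            n=1 if lab=='L' else -1; A.append([0,1,x]);b.append(s*n)
        else:
            n=-1 if lab=='F' else 1; A.append([1,0,-y]);b.append(s*n)
    A=np.array(A);b=np.array(b)
    r=least_squares(lambda q:A@q-b,np.zeros(3),loss='soft_l1',f_scale=1).x
    for l in 'LRFB': 
        e=[t[3] for t in res if t[0]==l]; print(l,len(e),np.round(np.median(e),2) if e else '',end=' ')
    c,s_=np.cos(pose[2]),np.sin(pose[2])
    pose=[pose[0]+c*r[0]-s_*r[1],pose[1]+s_*r[0]+c*r[1],pose[2]+r[2]];print(np.round(pose,3))
print("paddle centre local",loc(pose,onz("top",(272.48,236.47),251)),"expect -142.7,0")
for n in("side","top"):
    im=cv2.imread(f"pics/{n}0.png");x0,y0=(220,160) if n=="side" else (200,140)
    z=cv2.resize(im[y0:y0+120,x0:x0+130],None,fx=5,fy=5,interpolation=cv2.INTER_CUBIC)
    for q in [(-85,65,20),(-85,-65,20),(145,-65,20),(145,65,20),(-157.4,0,254),(0,-45,62),(0,-75,62),(0,-45,156),(0,-75,156),(0,0,94),(0,-45,109)]:
        u=(proj(n,Pw(pose,*q))-[x0,y0]+.5)*5-.5; cv2.drawMarker(z,tuple(int(round(k)) for k in u),(255,0,255),cv2.MARKER_CROSS,9,1)
    cv2.imwrite(f"pics/ov_{n}0.png",z)
E
python3 fit.py
```

```text
L 27 0.53 R 22 -0.63 F 10 -0.88 B 5 1.51 [6.04244e+02 6.39850e+01 4.89000e-01]
L 27 0.31 R 22 0.21 F 10 0.19 B 5 -0.02 [6.04254e+02 6.41470e+01 4.89000e-01]
L 27 0.22 R 22 0.06 F 10 -0.36 B 5 0.43 [6.04614e+02 6.45300e+01 4.84000e-01]
L 27 -0.38 R 22 -0.01 F 10 0.08 B 5 0.4 [6.04634e+02 6.43540e+01 4.87000e-01]
paddle centre local [-146.26168631    0.9179207   251.        ] expect -142.7,0
```

View pics/ov_side0.png

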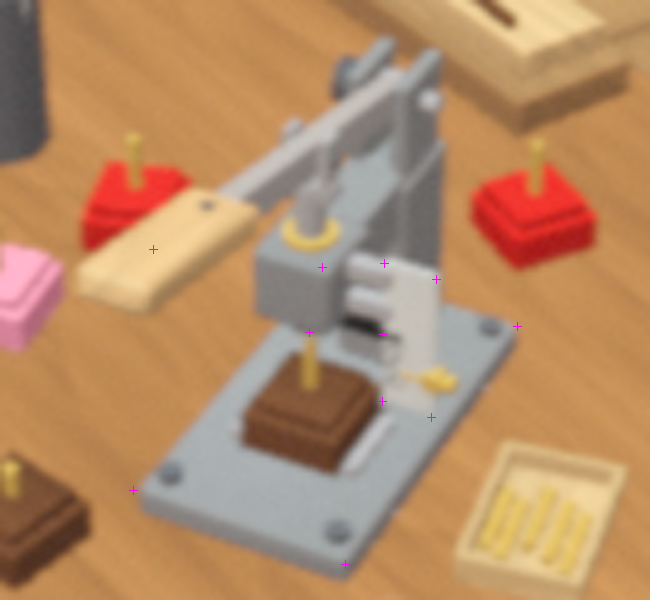

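View pics/ov_top0.png

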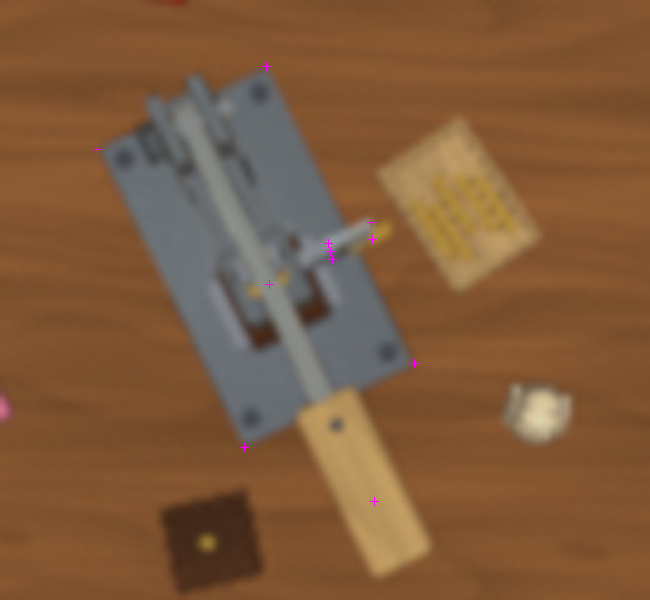

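```bash
cat > shots.py <<'E'
import sys
from h import *
tag,k=sys.argv[1],int(sys.argv[2])
a=[get_image("side")[0].astype(float) for _ in range(k)]
print("noise",np.std([x[215:245,280:315] for x in a],axis=0).mean())
m=np.mean(a,axis=0);np.save(f"pics/avg_{tag}.npy",m)
s=read_state();print(s["clock"],s["eef_pos"].round(2),s["tool_rot"].round(3),s["force"].round(2),s["width"].round(1))
x0,y0=280,215
z=cv2.resize(m.clip(0,255).astype(np.uint8)[y0:y0+37,x0:x0+45],None,fx=16,fy=16,interpolation=cv2.INTER_LANCZOS4)
for i in range(0,45,5): cv2.putText(z,str(x0+i),(i*16,8),0,.35,(255,0,255),1)
for i in range(0,37,5): cv2.putText(z,str(y0+i),(0,i*16+12),0,.35,(255,0,255),1)
cv2.imwrite(f"pics/zoom_{tag}.png",z)
E
python3 shots.py rest 8
```

```text
noise 0.8161579689698724Traceback (most recent call last):
  File "shots.py", line 7, in <module>
    s=read_state();print(s["clock"],s["eef_pos"].round(2),s["tool_rot"].round(3),s["force"].round(2),s["width"].round(1))
                                                                                                     ^^^^^^^^^^^^^^^^
AttributeError: 'float' object has no attribute 'round'
```

```bash
sed -i 's/s\["width"\].round(1)/float(s["width"])/; s/s\["clock"\]/float(s["clock"])/' shots.py
cat > zoom.py <<'E'
import sys
from h import *
m=np.load(f"pics/avg_{sys.argv[1]}.npy")
x0,y0=280,215
z=cv2.resize(m.clip(0,255).astype(np.uint8)[y0:y0+37,x0:x0+45],None,fx=16,fy=16,interpolation=cv2.INTER_CUBIC)
for i in range(0,45,5): cv2.putText(z,str(x0+i),(i*16,8),0,.35,(255,0,255),1)
for i in range(0,37,5): cv2.putText(z,str(y0+i),(0,i*16+12),0,.35,(255,0,255),1)
cv2.imwrite(f"pics/zoom_{sys.argv[1]}.png",z)
E
python3 zoom.py rest
```

```text
(no output)
```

View pics/zoom_rest.png

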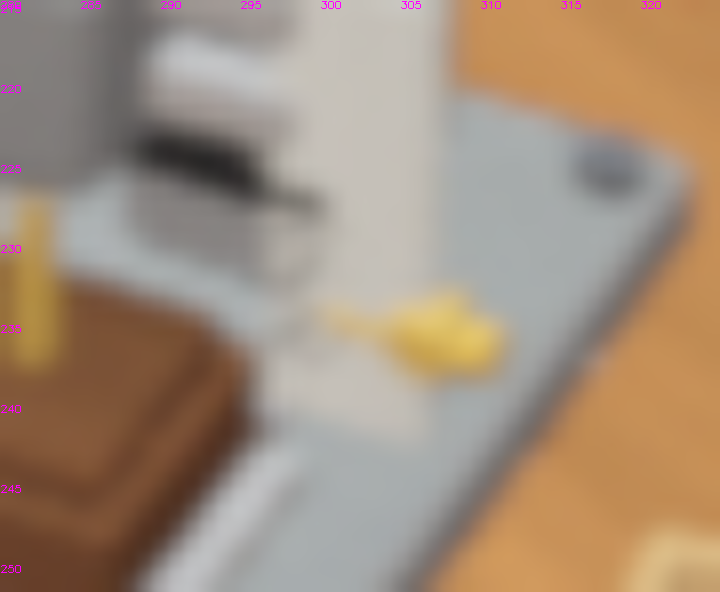

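```bash
cat > meas.py <<'E'
import sys
from h import *
pose=[604.6,64.3,.487]
def geo():
    A=proj("side",Pw(pose,0,-50,100));B=proj("side",Pw(pose,0,-70,100));C=proj("side",Pw(pose,0,-50,80))
    d=B-A;slope=d[1]/d[0];e=(C-A)/20
    # effective vertical px per mm at fixed column
    return slope,e[1]-slope*e[0],e,d/20
if __name__=="__main__":
    m=np.load(f"pics/avg_{sys.argv[1]}.npy");v0=float(sys.argv[2]) if len(sys.argv)>2 else 226.5
    slope,k,e,d=geo();print("slope %.3f k %.3f"%(slope,k),e,d)
    b=m[...,0];g=m.mean(2)
    np.set_printoptions(linewidth=200)
    print("cols 294..306, rows");
    print("gray");print(np.c_[np.arange(220,242),g[220:242,294:307].round()].astype(int))
    print("yellow R-B");print(np.c_[np.arange(228,242),(m[...,2]-b)[228:242,294:312].round()].astype(int))
E
python3 meas.py rest
```

```text
slope 0.313 k 0.289 [-0.0057921   0.28742206] [0.33620928 0.10510062]
cols 294..306, rows
gray
[[220 182 188 192 192 192 192 192 192 192 191 191 190 185]
 [221 163 169 174 178 185 191 192 192 191 191 191 190 185]
 [222 149 154 158 162 176 189 193 192 191 191 191 190 185]
 [223 117 135 148 160 176 189 193 192 191 191 191 190 186]
 [224  70  97 134 165 183 191 192 192 191 191 191 190 186]
 [225  47  72 122 164 183 189 192 192 191 192 191 190 184]
 [226  56  60  98 139 161 173 185 191 191 191 191 189 184]
 [227  98  88 102 118 123 137 167 187 191 192 191 189 184]
 [228 125 127 141 151 145 145 166 186 191 191 191 189 183]
 [229 132 136 149 161 163 166 175 184 190 191 191 189 184]
 [230 134 137 151 168 172 171 179 188 191 191 191 189 184]
 [231 142 141 153 168 168 169 181 189 190 191 191 190 184]
 [232 161 151 153 159 162 173 184 188 190 191 191 188 183]
 [233 172 170 168 167 170 181 188 190 190 191 191 190 186]
 [234 169 176 178 177 173 174 181 185 187 189 188 186 185]
 [235 150 168 172 169 165 172 177 175 177 178 173 170 174]
 [236 121 145 161 168 170 176 179 180 182 176 163 153 156]
 [
[... 711 characters left out ...]
-5   1   9  13  16  21  22  17  16  22  30  39  55  55  26   2  -5]
 [234  -3  -4   2   9  14  24  42  49  39  34  52  75  84  95  92  56  24   7]
 [235   5   0   3   8  13  20  37  59  66  70  85 108 114 116 115 104  80  38]
 [236  33  18  10  10  12  14  19  27  37  54  83 112 121 122 125 122 105  53]
 [237  58  36  17  12  12  13  14  14  17  29  54  88 110 113 114 114  92  40]
 [238  62  36  16  12  12  13  13  13  14  17  28  49  67  66  56  57  46  18]
 [239  57  28  14  12  12  13  13  12  13  14  16  20  23  16   6   5   5   2]
 [240  48  23   8   5   7   9  10  12  12  13  13  12  10   2  -4  -5  -4  -1]
 [241  44  27  10   2  -1   0   1   5   7  10  11  11   8   0  -4  -4  -2   2]]
```

```bash
cat > plan.py <<'E'
# compute slides/turns in tool axes for world waypoints with yaw
import sys,json
from h import *
from scipy.spatial.transform import Rotation as Ro
def plan(p,R,wps):
    for (q,yaw) in wps:
        Rt=Ro.from_euler('xyz',[np.pi,0,yaw]).as_matrix()
        sl=R.T@(np.array(q)-p);tu=np.degrees(Ro.from_matrix(R.T@Rt).as_rotvec())
        print("slide",sl.round(1),"|%.0f|"%np.linalg.norm(sl),"turn",tu.round(2));p=np.array(q,float);R=Rt
if __name__=="__main__":
    s=read_state();print(float(s["clock"]),s["eef_pos"].round(2),s["tool_rot"].round(4),s["force"].round(2))
    plan(s["eef_pos"],Ro.from_euler('xyz',s["tool_rot"]).as_matrix(),eval(sys.argv[1]))
E
python3 plan.py "[((225,575,255),1.10),((257,527,285),0.95),((290,480,310),0.80),((322,430,325),0.65),((355,380,330),0.487),((383,325,330),0.487),((407,268,330),0.487),((427,210,330),0.487),((443,150,330),0.487),((455,90,330),0.487),((462,40,320),0.487),((465.5,-9.4,300),0.487)]"
python3 -c "
from h import *
pose=[604.6,64.3,.487]
for th in(.2,.1,0): print(Pw(pose,100-265*np.cos(th)+11.6*np.sin(th),0,190+265*np.sin(th)+11.6*np.cos(th)))"
```

```text
0.5 [193.14 620.61 231.27] [-3.1415e+00  1.0000e-04  1.2690e+00] [-0.66 -0.46 -0.37]
slide [-34.1  44.  -23.7] |60| turn [-0.    0.01  9.68]
slide [-28.3  50.3 -30. ] |65| turn [-0.   -0.    8.59]
slide [-19.   54.2 -25. ] |63| turn [-0.   -0.    8.59]
slide [-13.6  57.8 -15. ] |61| turn [ 0.   -0.    8.59]
slide [-4.  59.8 -5. ] |60| turn [ 0.   -0.    9.34]
slide [-1.  61.7  0. ] |62| turn [0. 0. 0.]
slide [-5.5 61.6  0. ] |62| turn [0. 0. 0.]
slide [-9.5 60.6  0. ] |61| turn [0. 0. 0.]
slide [-13.9  60.5   0. ] |62| turn [0. 0. 0.]
slide [-17.5  58.6   0. ] |61| turn [0. 0. 0.]
slide [-17.2  47.5  10. ] |51| turn [0. 0. 0.]
slide [-20.   45.3  20. ] |53| turn [0. 0. 0.]
[465.48764545  -9.36566512 254.01614496]
[460.97618661 -11.75466657 227.99790373]
[458.782774 -12.916168 201.6     ]
```

Request:
{"op": "play_rows", "data": {
  "targets": [
    {"slide": [-32, 42, -22], "turn": [0, 0, 9.5], "hand": 0},
    {"slide": [-27, 48, -28], "turn": [0, 0, 9], "hand": 0},
    {"slide": [-18, 53, -25], "turn": [0, 0, 9], "hand": 0},
    {"slide": [-13, 57, -15], "turn": [0, 0, 9], "hand": 0},
    {"slide": [-4, 58, -5], "turn": [0, 0, 8.3], "hand": 0}
  ]
}}

```text
clock: 1.12
eef_pos: [350.6, 386.5, 327.7]
tool_rot: [-3.14, -0.003, 0.482]
force: [1.0, -0.3, 0.7]
width: -0.0
```

```bash
python3 plan.py "[((383,325,330),0.487),((407,268,330),0.487),((427,210,330),0.487),((443,150,330),0.487),((455,90,330),0.487)]"
```

```text
1.125 [350.59 386.48 327.73] [-3.1403e+00 -2.6000e-03  4.8230e-01] [ 1.03 -0.32  0.71]
slide [ 0.2 69.5 -2.4] |70| turn [-0.07 -0.15 -0.27]
slide [-5.5 61.6  0. ] |62| turn [0. 0. 0.]
slide [-9.5 60.6  0. ] |61| turn [0. 0. 0.]
slide [-13.9  60.5   0. ] |62| turn [0. 0. 0.]
slide [-17.5  58.6   0. ] |61| turn [0. 0. 0.]
```

Request:
{"op": "play_rows", "data": {
  "targets": [
    {"slide": [0, 60, 0], "turn": [0, 0, 0], "hand": 0},
    {"slide": [-5, 60, 0], "turn": [0, 0, 0], "hand": 0},
    {"slide": [-9, 60, 0], "turn": [0, 0, 0], "hand": 0},
    {"slide": [-14, 60, 0], "turn": [0, 0, 0], "hand": 0},
    {"slide": [-17, 58, 0], "turn": [0, 0, 0], "hand": 0}
  ]
}}

```text
clock: 1.75
eef_pos: [449.5, 101.4, 326.7]
tool_rot: [3.141, -0.001, 0.487]
force: [-0.2, -0.3, 1.1]
width: -0.2
```

```bash
python3 plan.py "[((460,50,325),0.487),((464,10,305),0.487),((465.5,-9.4,285),0.487),((465.5,-9.4,285),0.487)]"
```

```text
1.75 [449.51 101.39 326.66] [ 3.1414e+00 -1.3000e-03  4.8710e-01] [-0.18 -0.29  1.09]
slide [-14.8  50.3   1.7] |52| turn [ 0.01 -0.07  0.01]
slide [-15.2  37.2  20. ] |45| turn [0. 0. 0.]
slide [-7.8 17.8 20. ] |28| turn [0. 0. 0.]
slide [0. 0. 0.] |0| turn [0. 0. 0.]
```

Request:
{"op": "play_rows", "data": {
  "targets": [
    {"slide": [-15, 48, 0], "turn": [0, 0, 0], "hand": 0},
    {"slide": [-15, 35, 18], "turn": [0, 0, 0], "hand": 0},
    {"slide": [-7, 14, 18], "turn": [0, 0, 0], "hand": 0},
    {"slide": [0, 0, 0], "turn": [0, 0, 0], "hand": 0},
    {"slide": [0, 0, 0], "turn": [0, 0, 0], "hand": 0}
  ]
}}

```text
clock: 2.38
eef_pos: [462.1, 1.3, 290.9]
tool_rot: [-3.141, -0.001, 0.488]
force: [-0.5, 1.0, 0.6]
width: -0.1
```

```bash
python3 plan.py "[((465.5,-9.4,260),0.487)]"
python3 - <<'E'
from h import *
for n in("side","top"):
    p,d=get_image(n);cv2.imwrite(f"pics/{n}1.png",p)
a=cv2.imread("pics/side1.png")[150:270,200:340];b=cv2.imread("pics/top1.png")[140:280,200:330]
cv2.imwrite("pics/z1.png",np.hstack([cv2.resize(a,(460,394),interpolation=2),cv2.resize(b,(340,394),interpolation=2)]))
E
```

```text
2.375 [462.08   1.29 290.87] [-3.1414e+00 -1.1000e-03  4.8820e-01] [-0.54  1.05  0.57]
slide [-2.  11.1 30.9] |33| turn [-0.01 -0.06  0.07]
```

View pics/z1.png

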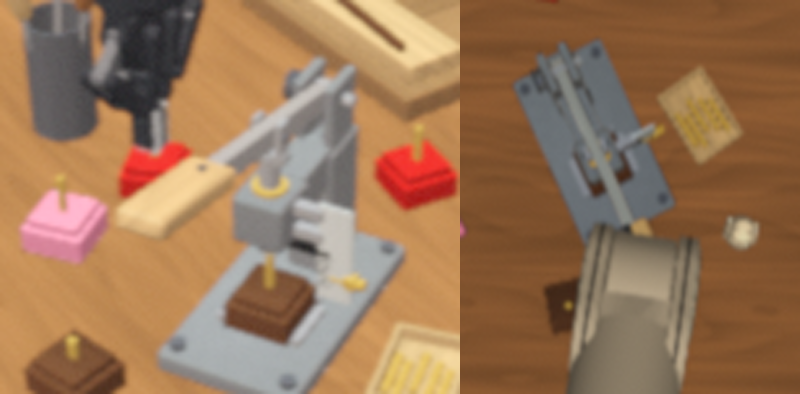

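Request:
{"op": "play_rows", "data": {
  "targets": [
    {"slide": [-2, 11, 10], "turn": [0, 0, 0], "hand": 0},
    {"slide": [0, 0, 17], "turn": [0, 0, 0], "hand": 0},
    {"slide": [0, 0, 0], "turn": [0, 0, 0], "hand": 0}
  ]
}}

```text
clock: 2.85
eef_pos: [464.2, -10.7, 262.2]
tool_rot: [-3.141, 0.003, 0.487]
force: [-0.5, 0.3, -0.1]
width: 0.0
```

```bash
python3 plan.py "[((465.5,-9.4,260),0.487)]"
python3 - <<'E'
from h import *
p,d=get_image("side")
cv2.imwrite("pics/side2.png",cv2.resize(p[150:270,200:340],(700,600),interpolation=2))
E
```

```text
2.85 [464.24 -10.67 262.22] [-3.1407e+00  2.6000e-03  4.8690e-01] [-0.47  0.27 -0.09]
slide [ 1.7 -0.5  2.2] |3| turn [-0.05  0.15 -0.01]
```

View pics/side2.png

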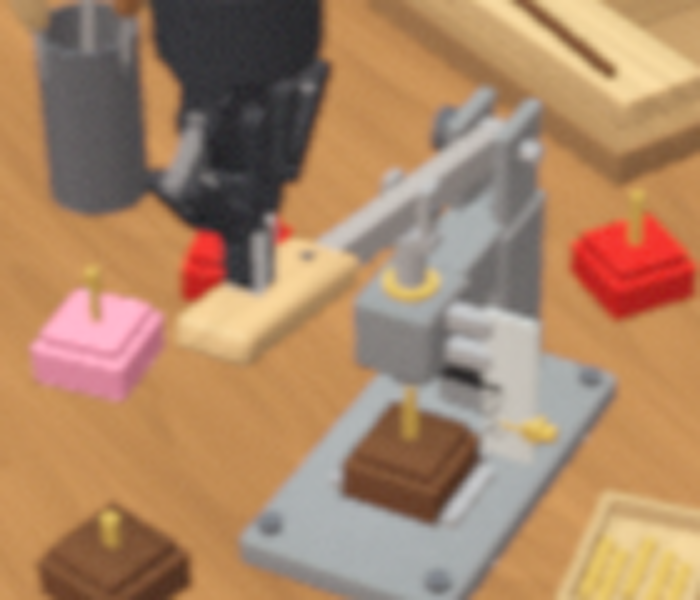

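Request:
{"op": "play_rows", "data": {
  "targets": [
    {"slide": [1, 0, 2], "turn": [0, 0, 0], "hand": 0},
    {"slide": [0, 0, 2], "turn": [0, 0, 0], "hand": 0},
    {"slide": [0, 0, 0], "turn": [0, 0, 0], "hand": 0}
  ]
}}

```text
clock: 3.28
eef_pos: [465.9, -9.9, 259.4]
tool_rot: [-3.142, -0.0, 0.487]
force: [-0.5, 0.1, 0.3]
width: -0.0
```

Request:
{"op": "play_rows", "data": {
  "targets": [
    {"slide": [0, 0, 1.5], "turn": [0, 0, 0], "hand": 0},
    {"slide": [0, 0, 0], "turn": [0, 0, 0], "hand": 0}
  ]
}}

```text
clock: 3.52
eef_pos: [465.9, -9.9, 257.8]
tool_rot: [-3.142, 0.0, 0.487]
force: [-0.2, -0.1, 0.0]
width: -0.3
```

Request:
{"op": "play_rows", "data": {
  "targets": [
    {"slide": [0, 0, 1.5], "turn": [0, 0, 0], "hand": 0},
    {"slide": [0, 0, 0], "turn": [0, 0, 0], "hand": 0}
  ]
}}

```text
clock: 3.78
eef_pos: [466.0, -9.9, 256.3]
tool_rot: [3.142, -0.0, 0.487]
force: [-0.1, 0.4, 0.1]
width: 0.1
```

Request:
{"op": "play_rows", "data": {
  "targets": [
    {"slide": [0, 0, 1], "turn": [0, 0, 0], "hand": 0},
    {"slide": [0, 0, 0], "turn": [0, 0, 0], "hand": 0}
  ]
}}

```text
clock: 4.03
eef_pos: [465.9, -10.0, 255.4]
tool_rot: [-3.142, 0.0, 0.487]
force: [-0.5, 0.2, 3.3]
width: -0.1
```

Request:
{"op": "play_rows", "data": {
  "targets": [
    {"slide": [0, 0, 1], "turn": [0, 0, 0], "hand": 0},
    {"slide": [0, 0, 0], "turn": [0, 0, 0], "hand": 0}
  ]
}}

```text
clock: 4.28
eef_pos: [465.7, -10.1, 254.2]
tool_rot: [-3.141, 0.001, 0.487]
force: [-1.9, -0.2, 4.1]
width: 0.2
```

Request:
{"op": "play_rows", "data": {
  "targets": [
    {"slide": [0, 0, 1], "turn": [0, 0, 0], "hand": 0},
    {"slide": [0, 0, 0], "turn": [0, 0, 0], "hand": 0}
  ]
}}

```text
clock: 4.53
eef_pos: [465.7, -10.1, 253.2]
tool_rot: [-3.141, 0.0, 0.487]
force: [-0.8, -1.8, 3.4]
width: -0.0
```

Request:
{"op": "play_rows", "data": {
  "targets": [
    {"slide": [-0.8, 0, 4], "turn": [0, 0, 0], "hand": 0},
    {"slide": [-0.8, 0, 4], "turn": [0, 0, 0], "hand": 0},
    {"slide": [-0.8, 0, 4], "turn": [0, 0, 0], "hand": 0},
    {"slide": [-0.7, 0, 4], "turn": [0, 0, 0], "hand": 0},
    {"slide": [-0.7, 0, 3], "turn": [0, 0, 0], "hand": 0}
  ]
}}

```text
clock: 5.15
eef_pos: [462.8, -11.7, 234.5]
tool_rot: [3.142, -0.001, 0.487]
force: [-2.6, -1.1, 9.7]
width: 0.1
```

Request:
{"op": "play_rows", "data": {
  "targets": [
    {"slide": [-0.6, 0, 4], "turn": [0, 0, 0], "hand": 0},
    {"slide": [-0.6, 0, 4], "turn": [0, 0, 0], "hand": 0},
    {"slide": [-0.5, 0, 4], "turn": [0, 0, 0], "hand": 0},
    {"slide": [-0.5, 0, 4], "turn": [0, 0, 0], "hand": 0},
    {"slide": [0, 0, 0], "turn": [0, 0, 0], "hand": 0}
  ]
}}

```text
clock: 5.78
eef_pos: [460.8, -12.7, 218.5]
tool_rot: [3.142, -0.001, 0.487]
force: [-2.5, -0.8, 8.6]
width: -0.2
```

```bash
python3 shots.py p1 2; python3 meas.py p1 | sed -n '3,30p'
```

```text
noise 0.4853968253968254
5.875 [460.83 -12.76 218.5 ] [ 3.142e+00 -1.000e-03  4.870e-01] [-2.15 -0.49  8.77] -0.07090874003120248
gray
[[220 184 190 194 194 194 194 194 194 194 194 193 192 186]
 [221 165 171 175 180 188 193 194 194 193 193 193 192 187]
 [222 156 158 159 166 179 191 194 194 194 192 193 192 188]
 [223 146 151 155 164 178 191 195 194 193 194 194 192 188]
 [224 138 143 158 175 186 193 195 194 193 192 193 192 187]
 [225 134 140 159 178 190 194 194 194 193 193 193 192 186]
 [226 124 132 150 172 183 188 191 193 193 192 192 192 186]
 [227  89 108 141 168 176 175 183 192 193 194 193 191 186]
 [228  52  81 128 159 166 173 185 191 193 193 193 191 186]
 [229  42  65 110 144 162 172 182 188 192 194 194 191 185]
 [230  62  58  86 126 149 162 178 188 193 193 193 191 185]
 [231 114  92  94 109 116 129 163 187 193 194 193 191 185]
 [232 158 143 139 142 138 143 166 185 192 193 193 191 185]
 [233 174 172 168 167 168 176 184 191 192 193 193 191 188]
 [234 171 178 180 180 175 176 184 187 190 190 191 188 188]
 [235 153 170 174 171 166 173 180 177 179 180 175 172 176]
 [236 123 147 163 169 172 178 180 182 184 178 164 155 156]
 [237 100 125 158 180 182 181 184 189 190 186 173 157 150]
 [238  87 110 156 184 191 190 191 193 192 191 184 172 160]
 [239  79 105 156 185 190 191 193 193 192 192 189 185 174]
 [240  68 101 151 176 180 186 190 191 191 191 191 188 179]
 [241  63  89 132 160 172 178 182 185 188 189 189 188 182]]
yellow R-B
[[228   3   6  11  13  14  12  12  13  13  14  12  13  12   4  -2  -5  -6  -6]
 [229   4   6  10  12  13  13  12  14  13  14  14  13  12   6  -3  -6  -4  -6]
 [230   3   2   8  12  12  13  14  13  13  13  12  14  12   6  -3  -6  -4  -5]
 [231  -2   1   4  10  11  11  12  12  12  14  12  13  10   4  -2  -4  -5  -5]
```

View pics/zoom_p1.png

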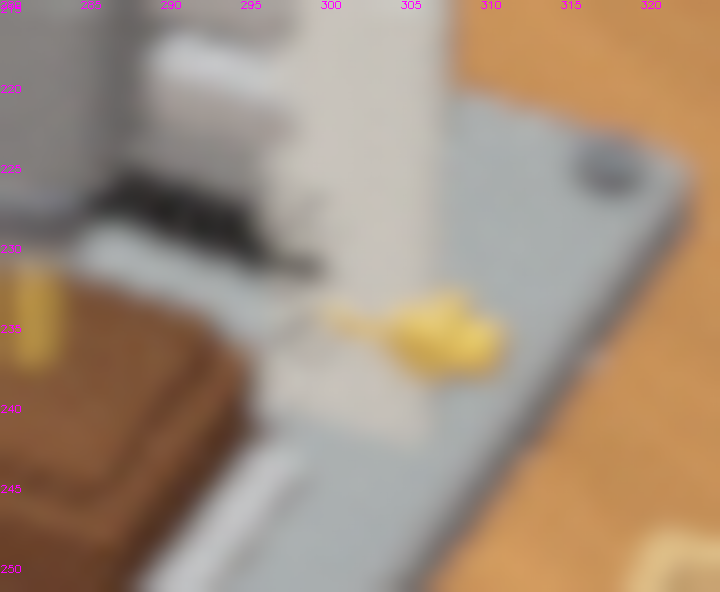

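```bash
cat > dep.py <<'E'
from h import *
pose=[604.6,64.3,.487]
ds=[get_image("side")[1] for _ in range(3)]
d=np.median(ds,axis=0);print("std",np.std(ds,axis=0)[215:245,290:310].mean())
c=cal("side");Ki=np.linalg.inv(c["K"])
def pt(u,v,dd): return loc(pose,c["R"].T@(Ki@np.array([u,v,1.])*dd-c["t"]))
np.set_printoptions(linewidth=220)
for nm,i in(("x",0),("z",2)):
    print(nm,"cols 292..310")
    for v in range(219,243): print(v,*["%6.1f"%pt(u,v,d[v,u])[i] for u in range(292,311)])
E
python3 dep.py
```

```text
std 11.95007
x cols 292..310
219   -1.0   -1.6    2.5    3.0    2.0    3.2    1.5   -2.6    3.1    0.3   -1.0    1.6    1.5    2.1   -1.7    0.2  126.1  173.5  174.5
220   -1.3   -2.6   -3.4   -2.3   -1.1    0.9   -1.1   -1.6    0.2   -0.6    2.1    0.7    3.5   -1.1   -0.5   -0.3  128.5  169.6  171.4
221   -0.8   -3.2   -4.5   -0.7   -2.9   -2.9   -0.2    1.9   -1.0    0.1   -0.3   -0.8    1.1    1.2    0.7    4.1  128.7  142.8  142.1
222   -3.7   -2.9   -1.7   -5.0   -1.4   -2.6   -2.0   -0.3    2.3    4.0   -0.2    1.8    1.6    1.1    0.3    2.1  134.9  134.8  136.9
223   74.8   73.3   75.7   -4.0   -4.2   -4.1   -1.1   -2.7    1.5    0.0   -0.5    2.6    1.5    2.3    0.5   -0.1  128.6  131.4  129.2
224   76.8   75.2   73.3   75.2   73.4   -3.1   -0.8   -0.1   -0.7    1.3    1.5   -1.6   -0.6    2.5    2.1    1.7  125.0  128.2  130.4
225   75.4   75.9   75.3   76.6   72.5   -0.9   -1.4    0.3   -0.9    1.0   -1.6   -3.2    1.1    1.6   -1.4    0.4  125.1  123.1  125.6
226    9.1   72.4   74.0   74.4   75.8    0.9    0.1   -0.3   -1.4    0.5    2.0    0.5    1.4    2.8   -1.0   -
[... 4820 characters left out ...]
5   88.9   91.2
238   53.6   48.4   50.2   48.2   44.2   68.3   69.8   73.7   74.0   71.0   74.3   75.9   76.7   80.1   83.1   86.9   23.7   85.8   87.1
239   47.6   45.2   47.8   47.0   38.5   67.9   65.7   66.9   67.0   69.5   72.7   72.7   75.9   75.0   76.3   73.2   19.9   22.2   24.7
240   45.6   46.8   45.0   40.6   34.5   26.8   21.8   63.7   67.9   66.7   69.1   67.5   70.6   69.0   74.0   71.5   19.2   21.2   18.7
241   47.4   45.0   42.5   36.7   31.7   26.8   20.5   22.8   19.3   21.2   63.8   63.9   65.9   68.1   68.8   65.8   22.6   22.9   21.5
242   47.6   39.9   38.2   34.6   28.2   24.8   21.8   21.1   21.1   21.4   22.1   20.5   21.6   64.9   63.5   21.3   22.3   21.4   22.9
```

```bash
sed -i 's/range(3)/range(24)/; s/np.median(ds,axis=0)/np.mean(ds,axis=0)/' dep.py; sed -i 's/range(219,243)/range(226,241)/;s/print("std".*/print("std",np.std(ds,axis=0)[219:222,298:304].mean());print("min-max mixed px",np.ptp(ds,axis=0)[229:237,296:304].round())/' dep.py; python3 dep.py
```

```text
std 47.424686
min-max mixed px [[  13.   15. 1388.   10.   11. 1383.   13.    9.]
 [   9.   11.   11.   14.   12.   11.   10.   10.]
 [   8.   13.   11.    8.   21.   10.   12.   10.]
 [1506.    8.    9.   13.   11.    9.    9.    9.]
 [  17.   11.   10.   16.   12.   10.   10.   10.]
 [  11.   10.   12.    8.   10.   14.   14.   10.]
 [  11.   11.   10.   10.   11.   12.   13.   11.]
 [  10.   13.   14.    7. 1399.   11.   13.   12.]]
x cols 292..310
226    6.7   74.9   73.6   73.9   74.5    0.2    0.2    0.6    0.7    0.7    0.7    0.1    0.6    1.1    0.8    1.0  118.2  118.1  120.0
227    3.8    5.0    5.3    6.4   73.9   -0.0    0.4    0.2   -0.6    0.6    0.5    0.2    1.0    1.2    1.1  -40.5  114.0  113.6  114.9
228   -1.9    0.1    3.5    4.7    4.7    1.3    0.4    1.5    1.1    1.5    0.8   -0.1    0.5    1.0    0.4    1.1  109.6  109.9   65.9
229   -2.8   -3.1   -2.7   -1.0   -0.1    1.0  -40.9    0.8    0.7  -40.9    1.2    1.2    0.1   -0.0    0.9    1.1  104.0  105.0   61.5
230   -2.8   -2.4   -3.0   -2.8   -3.1   -1.1    0.1    0.7    0.1    0.2    1.0    0.6    1.0  
[... 2781 characters left out ...]
7   92.1   92.5
236   56.7   55.5   47.6   47.4   21.1   75.9   77.2   77.7  115.9   80.7   82.0   83.3   87.0   88.6   89.5   90.6   90.0  127.4   91.5
237   55.1   51.5   47.7   47.3   45.7   72.5   74.5   74.8   75.6   77.2   78.6  115.9   80.7   85.9   85.9  160.4   88.1   89.0   88.9
238   89.5   47.9   48.0   46.2   42.9   68.9   69.9   72.3   72.5   73.5   74.5   75.8   76.5   77.2   83.0   84.2   22.5   85.0   85.9
239   48.0   47.3   84.9   42.9   38.7   64.9   66.5   67.7   69.3   69.9   71.4   71.8   73.8  111.3   75.0   74.3   21.8   21.4   60.9
240   47.7   47.5   44.6   77.7   35.5   27.6   21.9   63.8   65.5   66.7  104.4  106.3  107.4   71.0   71.7   70.7   60.6   61.1   21.8
```

Request:
{"op": "play_rows", "data": {
  "targets": [
    {"slide": [-0.4, 0, 4], "turn": [0, 0, 0], "hand": 0},
    {"slide": [-0.3, 0, 4], "turn": [0, 0, 0], "hand": 0},
    {"slide": [-0.3, 0, 4], "turn": [0, 0, 0], "hand": 0},
    {"slide": [0, 0, 4], "turn": [0, 0, 0], "hand": 0},
    {"slide": [0, 0, 0], "turn": [0, 0, 0], "hand": 0}
  ]
}}

```text
clock: 7.85
eef_pos: [459.7, -13.3, 202.4]
tool_rot: [-3.141, -0.0, 0.487]
force: [-2.1, -1.3, 9.8]
width: -0.2
```

```bash
python3 shots.py p2 4; python3 meas.py p2 | sed -n '3,40p'
```

```text
noise 0.7325312328209295
8.05 [459.73 -13.3  202.49] [-3.142 -0.     0.487] [-2.5  -0.56  9.35] 0.10591949542593676
gray
[[220 185 191 194 194 194 194 194 194 193 194 193 192 187]
 [221 165 171 176 181 187 193 194 194 193 193 193 192 187]
 [222 156 158 160 165 178 191 194 194 193 193 193 192 187]
 [223 147 151 156 164 178 191 194 194 193 193 193 192 187]
 [224 137 144 158 174 187 193 195 194 193 194 193 192 187]
 [225 135 140 158 179 190 194 195 194 193 194 193 191 186]
 [226 134 138 153 172 185 188 191 193 193 193 193 192 186]
 [227 132 138 153 171 176 175 183 192 193 193 193 192 185]
 [228 115 130 152 167 168 173 185 191 193 194 193 191 185]
 [229  75  98 135 160 167 174 182 188 191 193 193 191 185]
 [230  48  73 123 161 172 172 182 190 193 193 193 191 186]
 [231  45  68 117 153 162 167 182 191 192 193 193 191 186]
 [232  94  84  96 112 125 152 177 188 192 193 193 191 185]
 [233 153 140 133 129 119 130 165 187 193 193 193 192 187]
 [234 167 170 172 170 161 154 168 184 189 191 190 188 187]
 [235 152 168 173 171 166 170 176 176 178 180 175 172 177]
 [236 123 147 163 169 172 178 180 1
[... 737 characters left out ...]
-4   1   7  10  18  24  22  17  15  22  30  39  54  56  27   2  -4]
 [234  -3  -4   2   8  14  26  47  50  38  34  52  75  85  95  92  56  25   7]
 [235   6   0   3   8  12  20  38  59  66  70  86 108 114 117 116 104  80  38]
 [236  34  18  10  10  12  14  20  27  37  55  84 112 121 124 126 123 105  52]
 [237  59  36  17  12  13  14  13  14  17  29  54  89 111 114 115 115  93  39]
 [238  63  36  17  12  12  13  12  13  14  18  29  49  68  67  56  56  46  19]
 [239  57  29  15  12  12  12  12  13  13  14  16  20  23  16   6   6   5   2]
 [240  50  24  10   6   7   9  10  11  12  12  13  13  10   2  -4  -5  -4  -1]
 [241  46  26  10   2  -1  -1   2   5   8  10  11  11   8   0  -4  -5  -2   2]]
```

View pics/zoom_p2.png

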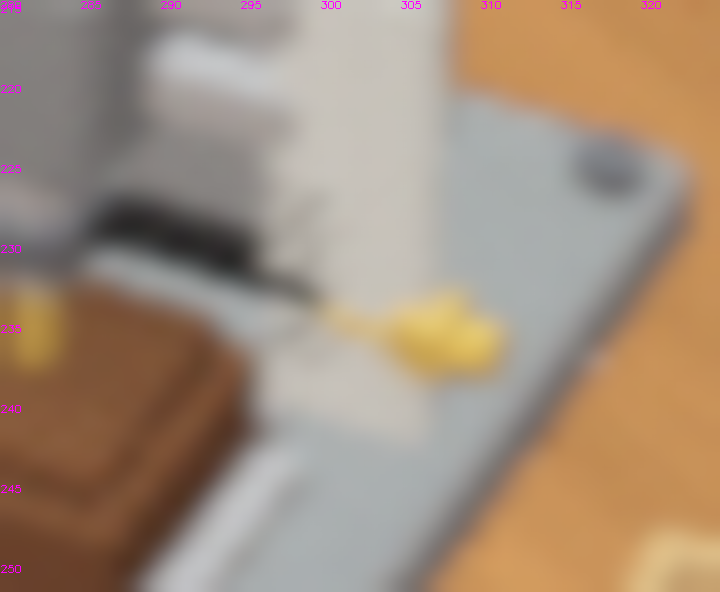

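```bash
cat > ridge.py <<'E'
import sys
from h import *
from meas import geo
slope,k,e,d=geo()
tags=sys.argv[1:]
I={}
for t in tags:
    m=np.load(f"pics/avg_{t}.npy");m=m*193.0/m.mean(2)[219:224,301:305].mean();I[t]=m
G={t:I[t].mean(2) for t in tags}
bg=np.max([G[t] for t in tags],axis=0)
rows=np.arange(222,241)
nib=[]
m=np.mean([I[t] for t in tags],axis=0);Y=m[...,2]-m[...,0]-13
for c in range(300,303):
    r=np.arange(232,239);w=np.clip(Y[r,c]-2,0,None);nib.append((r*w).sum()/w.sum()-slope*(c-300))
print("nib@300",np.round(nib,2),np.mean(nib).round(2))
for t in tags:
    D=bg-G[t];out=[]
    for c in range(297,300):
        col=D[rows,c];i=col.argmax();r=rows[max(0,i-2):i+3];w=np.clip(D[r,c]-0.12*col.max(),0,None)
        out.append((r*w).sum()/w.sum()-slope*(c-300))
    print(t,np.round(out,2),"mean %.2f"%np.mean(out),"gap mm %.2f"%((np.mean(nib)-np.mean(out))/k), "peak",[int(D[rows,c].max()) for c in range(297,300)])
E
python3 ridge.py rest p1 p2
```

```text
nib@300 [234.38 234.31 234.36] 234.35
rest [227.58 227.61 227.58] mean 227.59 gap mm 23.37 peak [51, 51, 37]
p1 [231.53 231.64 231.65] mean 231.61 gap mm 9.48 peak [61, 53, 41]
p2 [233.2  233.32 233.31] mean 233.28 gap mm 3.71 peak [48, 53, 52]
```

Request:
{"op": "play_rows", "data": {
  "targets": [
    {"slide": [0, 0, 3], "turn": [0, 0, 0], "hand": 0},
    {"slide": [0, 0, 3], "turn": [0, 0, 0], "hand": 0},
    {"slide": [0, 0, 2], "turn": [0, 0, 0], "hand": 0},
    {"slide": [0, 0, 0], "turn": [0, 0, 0], "hand": 0}
  ]
}}

```text
clock: 8.55
eef_pos: [459.6, -13.4, 194.6]
tool_rot: [-3.141, -0.0, 0.487]
force: [-3.1, -0.8, 10.4]
width: 0.0
```

```bash
python3 shots.py p3 4; python3 ridge.py rest p1 p2 p3
```

```text
noise 0.7321545880248783
8.75 [459.64 -13.4  194.61] [-3.142 -0.     0.487] [-3.28 -1.19 10.17] 0.12691756676260016
nib@300 [234.39 234.31 234.36] 234.36
rest [227.59 227.62 227.58] mean 227.59 gap mm 23.38 peak [51, 51, 37]
p1 [231.52 231.64 231.65] mean 231.60 gap mm 9.52 peak [61, 53, 41]
p2 [233.2  233.32 233.31] mean 233.28 gap mm 3.73 peak [48, 53, 52]
p3 [234.11 234.26 234.17] mean 234.18 gap mm 0.61 peak [63, 53, 40]
```

View pics/zoom_p3.png

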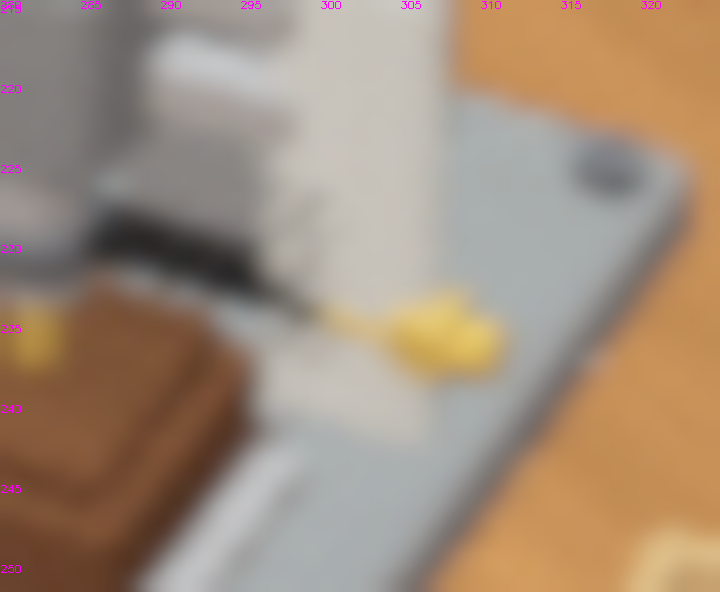

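Request:
{"op": "play_rows", "data": {
  "targets": [
    {"slide": [0, 0, 1.3], "turn": [0, 0, 0], "hand": 0},
    {"slide": [0, 0, 0], "turn": [0, 0, 0], "hand": 0},
    {"slide": [0, 0, 0], "turn": [0, 0, 0], "hand": 0}
  ]
}}

```text
clock: 9.12
eef_pos: [459.6, -13.4, 193.4]
tool_rot: [-3.141, -0.0, 0.487]
force: [-3.1, -0.9, 11.8]
width: 0.2
```

```bash
python3 shots.py p4 4; python3 ridge.py rest p1 p2 p3 p4;  sed -i 's/range(24)/range(12)/;s/np.mean(ds/np.median(ds/' dep.py; python3 dep.py
```

```text
noise 0.717862160918741
9.325 [459.64 -13.4  193.39] [-3.141 -0.     0.487] [-4.87 -1.84 10.8 ] 0.06694973742456685
nib@300 [234.41 234.32 234.36] 234.36
rest [227.59 227.62 227.58] mean 227.59 gap mm 23.40 peak [51, 51, 37]
p1 [231.51 231.64 231.64] mean 231.60 gap mm 9.57 peak [61, 53, 41]
p2 [233.2  233.32 233.31] mean 233.28 gap mm 3.75 peak [48, 53, 52]
p3 [234.11 234.26 234.17] mean 234.18 gap mm 0.63 peak [63, 53, 40]
p4 [234.26 234.33 234.34] mean 234.31 gap mm 0.19 peak [57, 54, 38]
std 23.135786
min-max mixed px [[  10.   12.    8.    9.   10.    9.   10.    7.]
 [   8.    8.   16.   13.   10.   10.    9.   10.]
 [  14.   10.    7.    9.    6.   11. 1383.    7.]
 [   4.   13.    7.    6.   10.    8.    8.    9.]
 [   8.    8.    8.    7.    8.    9.   11.    9.]
 [  12.   11.   14.   13.    6.    9.   11.   10.]
 [  12.   11.    5.    9.    6.    7.    8.    7.]
 [  11.   12.   10.    9.    9.   10.    6. 1392.]]
x cols 292..310
226   73.6   75.2   73.7   74.0   73.3    0.3    0.8    1.3    0.4    0.4    1.4    0.6    1.5    1.8    0.8    1.3  117.7  118.6  119.1
227   73.9
[... 3278 characters left out ...]
1   91.7   92.4
236   56.6   53.1   46.1   48.3   22.2   75.6   77.7   78.3   79.5   79.9   82.4   82.5   86.5   89.9   89.8   90.9   89.3   90.3   91.7
237   55.1   51.4   47.7   47.5   46.8   72.9   73.3   75.3   76.1   75.5   77.7   78.8   80.6   85.8   86.8   86.9   88.5   89.1   90.1
238   53.0   47.4   47.7   46.5   42.2   70.4   71.6   70.5   71.6   72.4   74.8   75.6   77.1   79.0   83.3   84.5   21.3   84.5   86.2
239   48.7   48.5   47.1   44.0   39.3   65.4   65.8   68.5   68.8   70.4   71.4   71.9   73.0   74.3   74.8   74.4   21.8   23.2   21.1
240   47.4   47.9   45.8   41.5   34.3   27.1   21.8   63.9   66.7   66.6   67.2   67.6   69.3   72.3   72.1   70.2   23.0   21.8   22.1
```

View pics/zoom_p4.png

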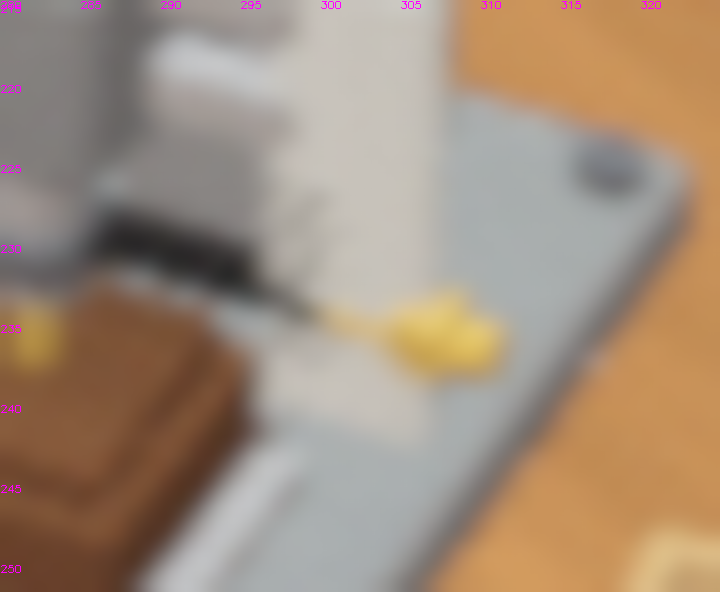

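Request:
{"op": "play_rows", "data": {
  "targets": [
    {"slide": [0, 0, 0.4], "turn": [0, 0, 0], "hand": 0},
    {"slide": [0, 0, 0], "turn": [0, 0, 0], "hand": 0},
    {"slide": [0, 0, 0], "turn": [0, 0, 0], "hand": 0},
    {"slide": [0, 0, 0], "turn": [0, 0, 0], "hand": 0},
    {"slide": [0, 0, 0], "turn": [0, 0, 0], "hand": 0}
  ]
}}

```text
clock: 10.55
eef_pos: [459.6, -13.4, 193.0]
tool_rot: [-3.141, -0.0, 0.487]
force: [-2.8, -1.8, 12.6]
width: -0.1
```

```bash
python3 shots.py p5 4; python3 ridge.py rest p1 p2 p5
```

```text
noise 0.7245003213305274
10.75 [459.61 -13.41 193.01] [-3.141 -0.     0.487] [-3.68 -1.7  12.34] -0.11143642108274393
nib@300 [234.39 234.31 234.36] 234.36
rest [227.58 227.61 227.58] mean 227.59 gap mm 23.40 peak [51, 52, 37]
p1 [231.52 231.63 231.64] mean 231.60 gap mm 9.55 peak [61, 53, 41]
p2 [233.2  233.32 233.31] mean 233.28 gap mm 3.74 peak [48, 53, 52]
p5 [234.24 234.34 234.34] mean 234.31 gap mm 0.18 peak [57, 54, 36]
```

Request:
{"op": "play_rows", "data": {
  "targets": [
    {"slide": [0, 0, -2], "turn": [0, 0, 0], "hand": 0},
    {"slide": [0, 0, -3], "turn": [0, 0, 0], "hand": 0},
    {"slide": [0, 0, -3], "turn": [0, 0, 0], "hand": 0},
    {"slide": [0, 0, -3], "turn": [0, 0, 0], "hand": 0},
    {"slide": [0, 0, -3], "turn": [0, 0, 0], "hand": 0}
  ]
}}

```text
clock: 11.38
eef_pos: [460.1, -13.1, 206.7]
tool_rot: [3.141, -0.001, 0.487]
force: [-1.5, -0.1, 5.6]
width: 0.3
```

Request:
{"op": "play_rows", "data": {
  "targets": [
    {"slide": [0.2, 0, -3], "turn": [0, 0, 0], "hand": 0},
    {"slide": [0.2, 0, -3], "turn": [0, 0, 0], "hand": 0},
    {"slide": [0.3, 0, -3], "turn": [0, 0, 0], "hand": 0},
    {"slide": [0.3, 0, -3], "turn": [0, 0, 0], "hand": 0},
    {"slide": [0.3, 0, -3], "turn": [0, 0, 0], "hand": 0}
  ]
}}

```text
clock: 12.0
eef_pos: [461.2, -12.5, 221.7]
tool_rot: [3.141, -0.001, 0.487]
force: [-1.5, -0.3, 5.7]
width: 0.1
```

Request:
{"op": "play_rows", "data": {
  "targets": [
    {"slide": [0.4, 0, -3], "turn": [0, 0, 0], "hand": 0},
    {"slide": [0.4, 0, -3], "turn": [0, 0, 0], "hand": 0},
    {"slide": [0.4, 0, -3], "turn": [0, 0, 0], "hand": 0},
    {"slide": [0.5, 0, -3], "turn": [0, 0, 0], "hand": 0},
    {"slide": [0.5, 0, -3], "turn": [0, 0, 0], "hand": 0}
  ]
}}

```text
clock: 12.62
eef_pos: [463.1, -11.5, 236.8]
tool_rot: [3.141, -0.001, 0.487]
force: [-0.4, -0.6, 4.0]
width: -0.1
```

Request:
{"op": "play_rows", "data": {
  "targets": [
    {"slide": [0.6, 0, -3], "turn": [0, 0, 0], "hand": 0},
    {"slide": [0.6, 0, -3], "turn": [0, 0, 0], "hand": 0},
    {"slide": [0.6, 0, -3], "turn": [0, 0, 0], "hand": 0},
    {"slide": [0.5, 0, -2.5], "turn": [0, 0, 0], "hand": 0},
    {"slide": [0.4, 0, -2], "turn": [0, 0, 0], "hand": 0}
  ]
}}

```text
clock: 13.25
eef_pos: [465.5, -10.2, 250.3]
tool_rot: [3.141, -0.0, 0.487]
force: [0.2, -1.2, 3.6]
width: 0.3
```

Request:
{"op": "play_rows", "data": {
  "targets": [
    {"slide": [0.3, 0, -1.5], "turn": [0, 0, 0], "hand": 0},
    {"slide": [0.2, 0, -1], "turn": [0, 0, 0], "hand": 0},
    {"slide": [0.2, 0, -1], "turn": [0, 0, 0], "hand": 0},
    {"slide": [0, 0, -1], "turn": [0, 0, 0], "hand": 0},
    {"slide": [0, 0, -1], "turn": [0, 0, 0], "hand": 0}
  ]
}}

```text
clock: 13.88
eef_pos: [466.5, -9.7, 255.8]
tool_rot: [3.141, -0.001, 0.487]
force: [3.0, 1.4, 2.6]
width: -0.0
```

Request:
{"op": "play_rows", "data": {
  "targets": [
    {"slide": [0, 0, -1], "turn": [0, 0, 0], "hand": 0},
    {"slide": [0, 0, -1], "turn": [0, 0, 0], "hand": 0},
    {"slide": [0, 0, -1], "turn": [0, 0, 0], "hand": 0}
  ]
}}

```text
clock: 14.25
eef_pos: [464.7, -10.0, 258.1]
tool_rot: [-3.14, 0.002, 0.487]
force: [-0.8, 0.5, -1.3]
width: 0.1
```

```bash
python3 shots.py r1 2; python3 ridge.py rest p1 p2 p5 r1 | tail -2
```

```text
noise 0.48714285714285716
14.35 [465.24  -9.99 258.36] [-3.141e+00  1.000e-03  4.870e-01] [-0.46  0.16 -0.11] 0.11300178738909152
p5 [234.23 234.33 234.34] mean 234.30 gap mm 0.21 peak [57, 54, 36]
r1 [227.59 227.61 227.58] mean 227.59 gap mm 23.40 peak [52, 50, 35]
```

Lever is back at rest (pointer at its original row) and the hand is free. I'll lift straight up and away.

Request:
{"op": "play_rows", "data": {
  "targets": [
    {"slide": [0, 0, -8], "turn": [0, 0, 0], "hand": 0},
    {"slide": [0, 0, -20], "turn": [0, 0, 0], "hand": 0},
    {"slide": [0, 0, -30], "turn": [0, 0, 0], "hand": 0},
    {"slide": [0, -20, -20], "turn": [0, 0, 0], "hand": 0},
    {"slide": [8, -50, 0], "turn": [0, 0, 0], "hand": 0}
  ]
}}

```text
clock: 14.98
eef_pos: [441.5, 54.3, 338.7]
tool_rot: [3.139, -0.004, 0.481]
force: [0.5, 1.4, -0.5]
width: 0.0
```

Request:
{"op": "play_rows", "data": {
  "targets": [
    {"slide": [12, -58, 0], "turn": [0, 0, 0], "hand": 0},
    {"slide": [8, -58, 0], "turn": [0, 0, 0], "hand": 0},
    {"slide": [4, -40, 0], "turn": [0, 0, 0], "hand": 0},
    {"slide": [0, 0, 0], "turn": [0, 0, 0], "hand": 0},
    {"slide": [0, 0, 0], "turn": [0, 0, 0], "hand": 0}
  ]
}}

```text
clock: 15.6
eef_pos: [388.6, 204.0, 336.9]
tool_rot: [3.141, -0.0, 0.486]
force: [0.8, -0.5, 0.6]
width: 0.0
```

```bash
python3 shots.py end 2; python3 ridge.py rest p1 p2 p5 end | tail -1
python3 - <<'E'
from h import *
p=get_image("side")[0];t=get_image("top")[0]
cv2.imwrite("pics/end.png",np.hstack([cv2.resize(p[150:290,200:340],(400,400),interpolation=2),cv2.resize(t[100:300,130:330],(400,400),interpolation=2)]))
E
```

```text
noise 0.4795238095238095
15.7 [388.9  203.44 336.83] [ 3.141 -0.     0.485] [ 0.91 -0.15  0.25] -0.03245227856404231
end [227.57 227.61 227.58] mean 227.59 gap mm 23.41 peak [49, 51, 36]
```

View pics/end.png

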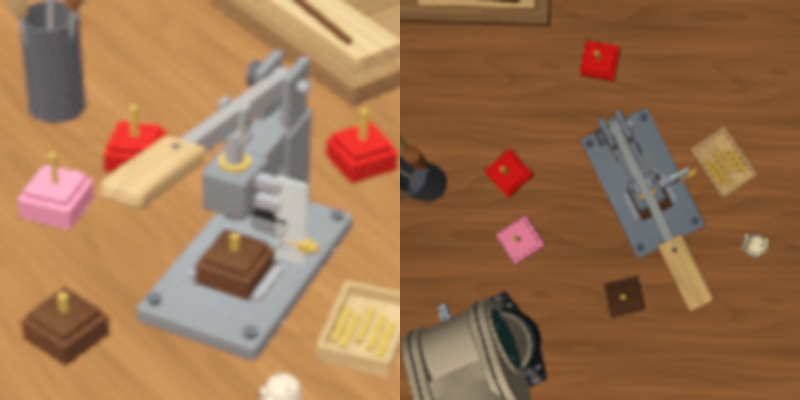

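The dowel has been driven in. The lever is up and nothing else has moved, so I'm handing the job in.

```bash
python3 -c "
from cell import *
print(finish_job())"
```

```text
the job is handed in; nothing more can be done
None
```

I pressed the paddle down with the closed fingertips until the pointer was level with the brass mark, after about 23.2 mm of ram travel. I held it there for over a second, then eased the lever up with the fingers on it to its top stop. The hand moved away, and I handed the job in at about 16 s.

- **Level at the mark:** the last picture before release put the pointer about 0.2 mm above the mark. The fingertip height gave about the same travel. Depth readings just before the final small press agreed, but only to about half a millimetre.
- **After release:** the pointer was back at its starting position in the image. The dowel stands visibly lower, but I did not measure its height directly.
- **Other things on the bench:** the plinth and nearby objects look undisturbed in the final pictures. The hammer, bead box and brush were outside the part I looked at.
- **Forces:** in the readings I took, the force on the tool stayed below about 13 N. As the lever reached its top stop, the tool briefly showed about 3 N sideways, then the fingers came free.

None of the checks failed.

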